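# Draw out the scroll saw's offcut tray with the pull hook

## Task

The offcut tray under the scroll saw's table is due to be emptied: take the wooden-handled pull hook from the rubber mat, drop its tip into the finger hole in the tray's pull tab and draw the tray out all the way to its stop. Then unhook it and lay the hook gently back on the mat. Keep the hand itself off the saw and its tray, keep the offcuts in the tray, and leave everything else on the bench and on the saw where it is.

Things in the scene. Friction and masses are not known exactly. Their poses are not given: they have to be found in the camera images.
- hook: Loose pull hook, about 0.13 kg, lying on the rubber mat on the flat underside of its handle, its tip pointing down. Origin: underside of the handle, middle of its length; +x along the handle towards the hook, +z up. Flat-sided brown wooden handle 120 mm long (x -60 to 60), 26 mm wide (y), 28 mm high; brass ferrule, 23 mm across, at x 60 to 74; then the steel neck. Balances near x = 30.
- hook_handle (a point): On the hook: where to hold it, centre of the handle's cross-section at x = 20, z = 14 mm of the hook's frame. Same axes as the hook.
- hook_tip (a point): On the hook: lower end of the bent-down tip, at x = 165, z = 5 mm of the hook's frame; same axes. The 6 mm round steel neck leaves the handle at 14 mm height, rises between x 98 and 120 to run level at 34 mm (underside 31 mm), and bends straight down at x = 165, so 26 mm of tip hang below the level neck.
- saw: Bench scroll saw, grey casting with a 400 x 260 mm aluminium table 175 mm above the bench, dark arms up to 375 mm high and a motor on its -y side; bolted down. Origin: on the bench under the middle of the base's front edge; +x runs from the front to the back of the saw (560 mm long, 240 mm wide), +z up. The table's front edge is at x = 20 mm.
- tray (a joint): How far the steel offcut tray under the saw's table is pulled out, in m: 0 fully in (it may start up to 12 mm out), 0.12 at its stop. It slides along the saw's -x and stays where it is left; it takes about 3 N to move.
- finger_hole (a point): On the tray: centre of the finger hole at the top face of the pull tab, 70 mm above the bench; moves with the tray (saw x = -20 mm when shut); the saw's axes. The level tab, 4 mm thick and 62 mm wide, sticks out 46 mm from the tray's front wall, past the saw table's front edge, open underneath. The round vertical hole, 24 mm across, leaves 9 mm of tab in front of it.
- tray_floor (a point): Centre of the tray's inner floor, 37 mm above the bench; moves with the tray; same axes as the saw. The tray is 240 mm long (x), 190 mm wide, its walls 33 mm high inside and 3 mm thick.
- mat: Black rubber bench mat, fixed, 220 mm (x) by 320 mm (y), 3 mm thick. Origin at the middle of its underside.
- disc: Bystander: sawn-out wooden disc, 60 mm across, 18 mm thick, lying in the tray. Origin under its centre.
- offcut: Bystander: wooden strip 75 x 30 x 18 mm lying in the tray. Origin under its centre.
- board: Bystander: workpiece lying on the saw's table, 200 x 170 x 18 mm pine board with a 76 mm round hole round the blade. Origin under its centre.
- sanding_block: Bystander on the bench: cork sanding block 75 x 45 x 28 mm. Origin under its centre.
- glue: Bystander on the bench: white glue bottle, 56 mm across, 150 mm high. Origin under its centre.
- jar: Bystander on the bench: lidded glass jar, 64 mm across, 75 mm high. Origin under its centre.
- screwdriver: Bystander on the bench: screwdriver with a wooden handle, lying flat.
- square: Bystander on the bench: small try square, dark wooden stock 90 mm and steel blade 150 mm, lying flat, 14 mm high.

How it is judged:
On the way, in this order (a step that is already met when the one before it is completed fails the run):
1. the hook's tip is down through the tray's finger hole (horizontal distance between hook_tip and finger_hole below 0.013 m and z of hook_tip in the frame of finger_hole below -0.006 m and value of joint tray below 0.05 m), for 0.1 s.
2. the tray is drawn out to its stop with the hook still in the hole (value of joint tray above 0.108 m and horizontal distance between hook_tip and finger_hole below 0.02 m and z of hook_tip in the frame of finger_hole below 0 m), for 0.1 s.
At the end, for the whole second after the job is handed in: The tray stands within 15 mm of its stop (pulled out more than 105 mm of 120), both offcuts still lie in it, and the hook lies still and flat on the mat, the middle of its handle within the mat's outline (value of joint tray above 0.105 m and x of hook_handle in the frame of mat between -0.11 and 0.11 m and y of hook_handle in the frame of mat between -0.16 and 0.16 m and height (world z) of hook_handle below 0.03 m and height (world z) of hook_tip below 0.045 m and linear speed of hook below 0.02 m/s and height (world z) of each of disc, offcut above 0.03 m and x of disc in the frame of tray_floor between -0.12 and 0.12 m and y of disc in the frame of tray_floor between -0.095 and 0.095 m and x of offcut in the frame of tray_floor between -0.12 and 0.12 m and y of offcut in the frame of tray_floor between -0.095 and 0.095 m); the robot touches nothing.
It fails at once if the robot itself presses on the saw or its tray (more than 3 N) (contact force between any of the arm, the fingers and saw above 3 N).
It fails at once if the hook is dropped from more than about 25 mm, or thrown (contact force between the fingers and hook below 0.05 N and linear speed of hook above 0.7 m/s).
It fails at once if the workpiece on the saw's table is shifted more than 25 mm (distance of board from where it was at the start of the episode above 0.025 m).
It fails at once if another thing on the bench is shifted more than 25 mm (distance of any of sanding_block, glue, jar, screwdriver, square from where it was at the start of the episode above 0.025 m).
It also fails if it takes over 48 s, if anything falls off the work surface, if the arm or the gripper's body presses on something with over 40 N, if the wrist force passes 120 N, or if a joint passes its speed limit or range.

## Robot

A 7-joint arm with a two-finger parallel gripper is mounted at the origin on the work surface. World frame = base frame: x ahead of the robot, y to its left, z up, the work surface at z = 0. Lengths are in m, angles in rad, forces in N, time in s.
With the tool pointing down it reaches from about 0.425 to 0.95 m from the base axis. Payload 4.7 kg.
Tool frame: the origin (TCP) lies between the finger pads; the fingertips stand 25 mm ahead of it and the grasp point (between the pads) lies 6 mm ahead of it; x points along the fingers, z is the direction in which the jaws open and shut, and the axes are right-handed (so a half turn about x gives the same grasp; the last joint's range is limited). The gripper opens to 85 mm and grips with 20 to 120 N. Pads are 22 mm wide; open, the fingers measure 114 mm over their backs; the gripper's body (76 mm by 85 mm) begins 54 mm behind the grasp point. The pads swing forward as they close: fully open they stand 13 mm farther back than shut.
Start: joints at [-0.029, 0.469, -0.049, 1.532, 0.024, 1.141, -0.082], TCP at [0.675, 0, 0.256] pointing down, gripper open.
Joint ranges: [-2.59, 2.59], [-0.33, 1.99], [-1.39, 1.29], [0.1, 2.45], [-1.04, 4.18], [0.21, 1.99], [-2.66, 2.66]. Speed limits (rad/s): [2.57, 2.57, 3.14, 3.14, 3.14, 3.14, 3.14].

## Interface

Orientations are given as a 3x3 rotation matrix whose columns are the frame's x, y, z axes.
In Python, from rig import * gives the robot as it stands. Calls block until the motion is done:
- movep(position, orientation): joint-space move of the TCP to a pose.
- move_l(position, attitude=None, feed=0.15, until_force=None): straight line of the TCP; attitude=None keeps the orientation; feed is the mean speed in m/s. With until_force (N) it stops when the force on the tool has changed by that much, and returns True; else False.
- move_joints(angles): joint-space move.
- command_gripper(opening, newtons=None): finger opening in m; newtons is the grip in N (None keeps the last); returns when the fingers have stopped.
- sleep(seconds).
- inverse_kinematics(position, orientation): joint angles nearest the present ones, or None.
- sense(): the state.
- camera(name): name is "scene" or "side" or "wrist"; returns (picture, depth): 420x560x3 uint8, red, green, blue; 420x560 float32, m along the optical axis (not along the pixel's ray), 0 where there is no reading.
- camera_params(name): a dict with "K" (3x3 intrinsics, pixels), "position" and "rotation" of the camera in the world; the wrist camera has in their place "tool_from_camera" (4x4, takes a point from camera to tool coordinates, whose origin is the TCP and whose axes are the tool frame's). Camera axes: x right, y down, z forward; pixel columns grow to the right and rows downward; lengths in m; the calibration is good to about 2 mm. A picture is of the moment at which its call begins: read the wrist's pose just before it. camera_params takes no time and is no camera call.
A pose or a line that the arm cannot do raises Unreachable and nothing moves.
- finish_job(): hands the job in, once; it reports no verdict.
The state is a dict: "time_s": time; "joint_pos": joint angles; "qd": joint speeds; "joint_efforts": joint torques, N m; "position": TCP position; "tcp_rot": TCP orientation; "wrist_force": force on the tool from outside, world axes, zero at the start; "ft_torque": the same for the moment, N m; "finger_gap": finger opening in m.
Only numpy, scipy, OpenCV 4.12 (cv2) and the standard library are available. Lean on these libraries where they do the work, as an engineer would, in place of code of your own. Each camera call takes 0.05 s, during which the arm holds its last target.

## Working session

There is one attempt and no reset: what is moved stays moved. The work goes in short steps, each a Python script; the robot and the scene stay as the last script left them, time stands still between calls to the robot, and variables do not carry over. Pictures are saved under pics/ and viewed, and the job is handed in when it is done.

```bash
ls; mkdir -p pics
python3 - <<'E'
from rig import *
import cv2, numpy as np
for n in ["scene","side","wrist"]:
    p,d=camera(n); cv2.imwrite(f"pics/{n}0.png",p[:,:,::-1]); np.save(f"pics/{n}0.npy",d)
    c=camera_params(n); print(n,{k:np.round(v,4).tolist() for k,v in c.items()})
s=sense();print(s["time_s"],s["position"],s["tcp_rot"])
E
```

```text
pics
scene {'K': [[467.2315, 0.0, 271.3051], [0.0, 467.2315, 211.9401], [0.0, 0.0, 1.0]], 'position': [1.3501, 0.5835, 0.8568], 'rotation': [[-0.5651, 0.4876, -0.6655], [0.825, 0.3418, -0.4501], [0.008, -0.8033, -0.5955]]}
side {'K': [[392.3266, 0.0, 281.9899], [0.0, 392.3266, 206.1509], [0.0, 0.0, 1.0]], 'position': [0.0361, -0.6747, 0.7547], 'rotation': [[0.8202, -0.3616, 0.4433], [-0.572, -0.5043, 0.647], [-0.0104, -0.7842, -0.6204]]}
wrist {'K': [[350.1502, 0.0, 281.9668], [0.0, 350.1502, 209.2831], [0.0, 0.0, 1.0]], 'tool_from_camera': [[0.0012, -0.2581, 0.9661, -0.1191], [-0.0007, -0.9661, -0.2581, 0.0658], [1.0, -0.0004, -0.0013, -0.0008], [0.0, 0.0, 0.0, 1.0]]}
0.15 [6.74579812e-01 4.67893295e-05 2.55470723e-01] [[-1.58716805e-03 -2.67450705e-05  9.99998740e-01]
 [-3.01737026e-05  9.99999999e-01  2.66972134e-05]
 [-9.99998740e-01 -3.01312916e-05 -1.58716886e-03]]
```

View pics/scene0.png

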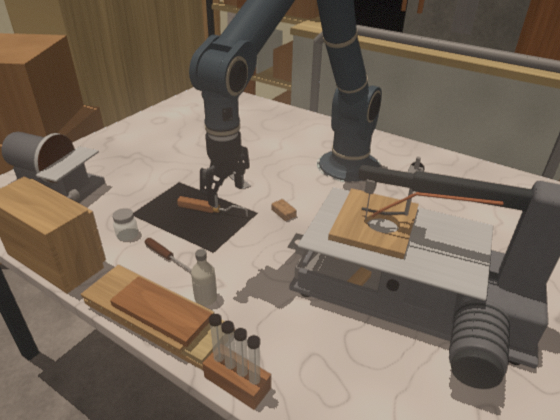

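View pics/side0.png

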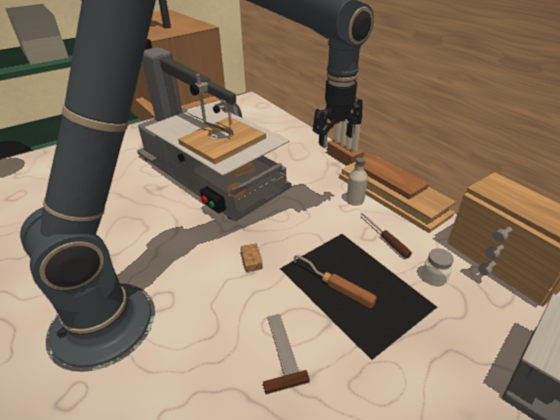

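View pics/wrist0.png

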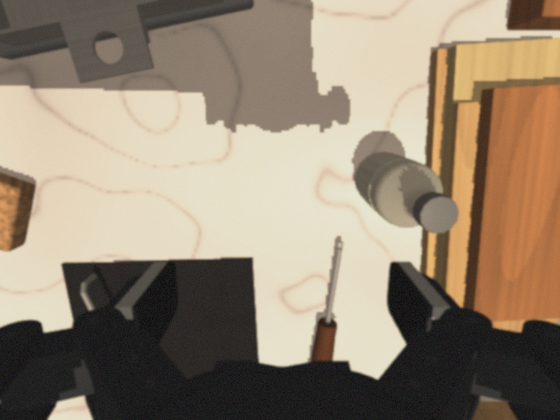

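```bash
cat > h.py <<'E'
from rig import *
import cv2, numpy as np
def cam(n,s=None):
    c=camera_params(n)
    if n!="wrist": return c["K"],np.array(c["position"]),np.array(c["rotation"])
    T=np.eye(4);T[:3,:3]=s["tcp_rot"];T[:3,3]=s["position"]
    M=T@np.array(c["tool_from_camera"]); return c["K"],M[:3,3],M[:3,:3]
def ray(C,u,v,z):
    K,p,R=C; d=R@np.linalg.solve(np.array(K),[u,v,1.]); return p+d*(z-p[2])/d[2]
def dep(C,u,v,d):
    K,p,R=C; return p+R@np.linalg.solve(np.array(K),[u,v,1.])*d[int(round(v)),int(round(u))]
def shot(n,tag):
    s=sense(); p,d=camera(n); cv2.imwrite(f"pics/{tag}.png",p[:,:,::-1]); np.save(f"pics/{tag}.npy",d); return s,p,d
def crop(tag,x0,y0,x1,y1,f):
    im=cv2.imread(f"pics/{tag}.png")[y0:y1,x0:x1]
    cv2.imwrite(f"pics/{tag}_c{x0}_{y0}.png",cv2.resize(im,None,fx=f,fy=f,interpolation=cv2.INTER_CUBIC))
E
python3 - <<'E'
from h import *
crop("side0",240,220,400,320,5)
crop("wrist0",0,0,260,130,3)
crop("scene0",130,170,330,260,4)
crop("scene0",280,190,440,310,5)
E
```

```text
(no output)
```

View pics/side0_c240_220.png

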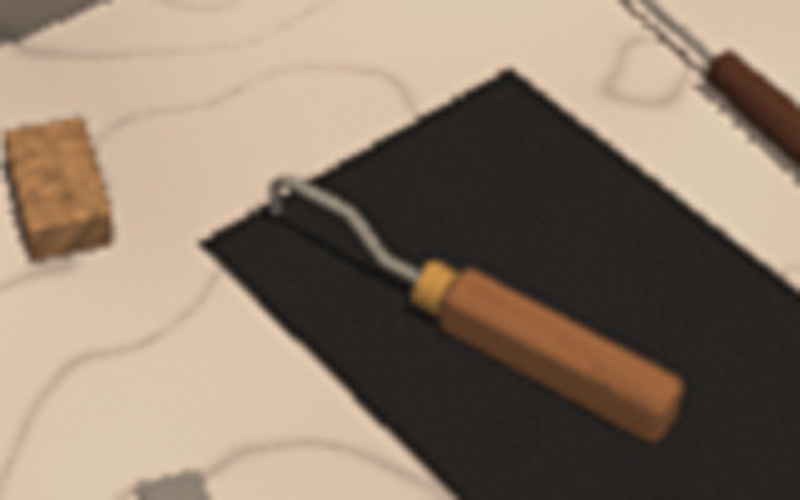

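View pics/wrist0_c0_0.png

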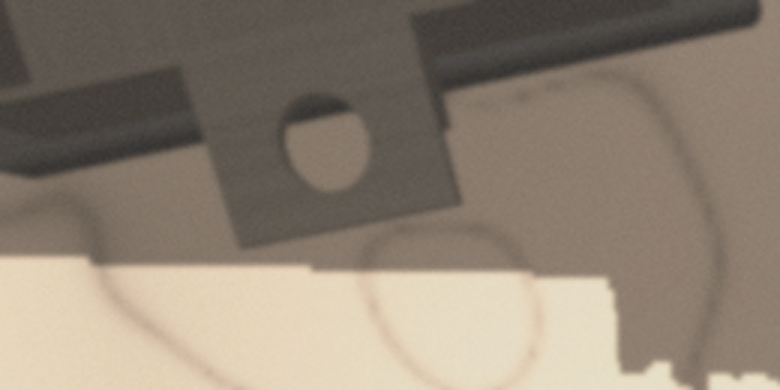

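View pics/scene0_c280_190.png

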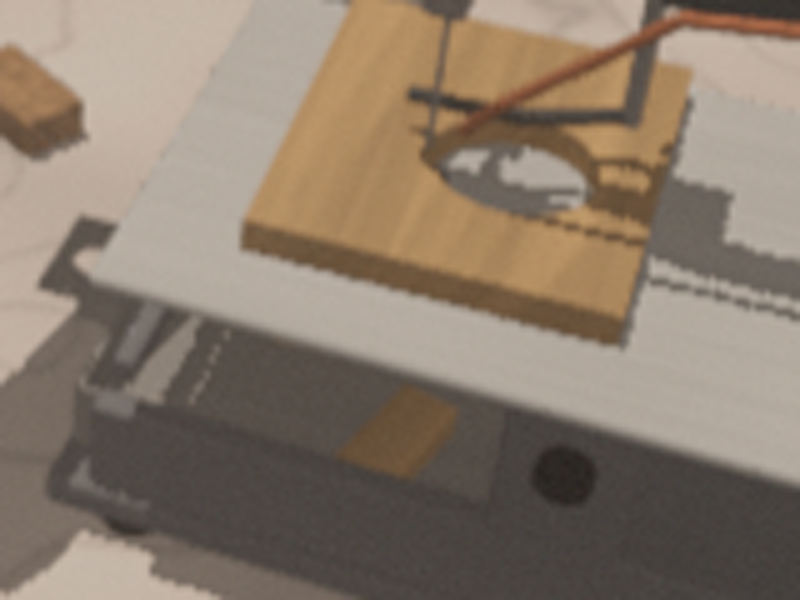

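Run:
```python
from h import *
s=sense();C=cam("wrist",s);d=np.load("pics/wrist0.npy")
h=ray(C,325/3,143/3,.07);print("hole",h, "d",dep(C,80,60,d))
a=ray(C,242/3,248/3,.07);b=ray(C,461/3,203/3,.07);print("tab",a,b,np.linalg.norm(a-b)); v=(b-a);print("saw yaw dir", np.degrees(np.arctan2(v[1],v[0])), "front->hole",np.linalg.norm((a+b)/2-h))
S=cam("side");f=lambda x,y,z:ray(S,240+x/5,220+y/5,z)
p=f(462,285,.031);q=f(668,392,.031);t=f(278,212,.008);n=f(283,185,.037)
print(p,q,np.linalg.norm(p-q),t,n)
print(np.degrees(np.arctan2(*(p-q)[1::-1])),np.degrees(np.arctan2(*(t-q)[1::-1])),np.linalg.norm(t-q))
print("mat",f(203,243,.003),f(510,70,.003))
print(ray(S,434,306,.003),ray(S,372,356,.003))
```

```text
hole [0.533847   0.11875484 0.07      ] d [0.51098919 0.10924136 0.07239249]
tab [0.50765332 0.09226895 0.07      ] [0.56883083 0.10372523 0.07      ] 0.06224093560895417
saw yaw dir 10.606528183621126 front->hole 0.021217934706845167
[ 0.49438145 -0.21738526  0.031     ] [ 0.52901837 -0.32074687  0.031     ] 0.1090107300254643 [ 0.46374601 -0.10969363  0.008     ] [ 0.46028401 -0.118097    0.037     ]
108.52622467522919 107.18524961080416 0.2221102284328445
mat [ 0.42228238 -0.10104697  0.003     ] [ 0.63853127 -0.0938331   0.003     ]
[ 0.64646239 -0.40378115  0.003     ] [ 0.43820997 -0.41137107  0.003     ]
```

```bash
cat >> h.py <<'E'
def ori(yaw):  # yaw of hook axis (tool y), rad
    y=np.array([np.cos(yaw),np.sin(yaw),0]);x=np.array([0,0,-1.]);z=np.cross(x,y)
    return np.column_stack([x,y,z])
E
python3 - <<'E'
from h import *
movep([.504,-.244,.2],ori(np.radians(107)))
s,p,d=shot("wrist","w1");print(s["position"],s["joint_pos"],s["time_s"])
E
```

```text
[ 0.50524517 -0.24290716  0.20035986] [ 0.412002    0.34066862 -0.04850001  1.869693    0.01917392  0.93050628
  0.65326647] 1.3083
```

View pics/w1.png

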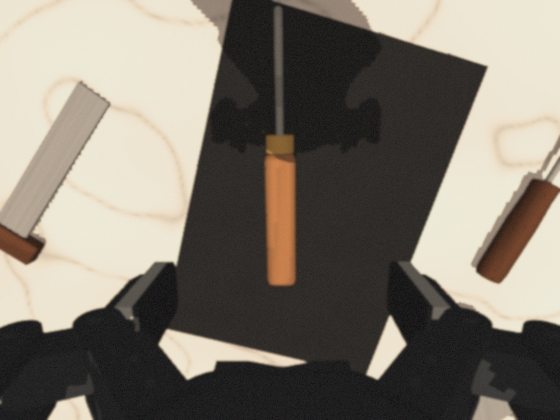

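Run:
```python
from h import *
s=sense();print(s["position"],s["tcp_rot"][:,1]);C=cam("wrist",s)
q=ray(C,281.5,284,.031);p=ray(C,280,155,.031);n=ray(C,278,8,.040)
r=ray(C,294,190,.031);l=ray(C,266,190,.031)
print(p,q,np.linalg.norm(p-q),n,np.linalg.norm(r-l),(r+l)/2)
print(np.degrees(np.arctan2(*(p-q)[1::-1])),np.degrees(np.arctan2(*(n-q)[1::-1])),np.linalg.norm((n-q)[:2]))
m=(p+q)/2;u=(n-q)[:2];u/=np.linalg.norm(u);print("org",m,"x25",m[:2]+.025*u, "tip",m[:2]+.165*u)
```

```text
[ 0.50548877 -0.24261603  0.20035537] [-2.94750257e-01  9.55574318e-01 -9.32349284e-05]
[ 0.49300647 -0.20976955  0.031     ] [ 0.52822371 -0.320204    0.031     ] 0.11591385969232633 [ 0.46077884 -0.1092091   0.04      ] 0.023526183637085314 [ 0.50156031 -0.23771754  0.031     ]
107.68733855405337 107.72656586897715 0.2215122104097504
org [ 0.51061509 -0.26498677  0.031     ] x25 [ 0.50300322 -0.24117376] tip [ 0.46037676 -0.10782091]
```

Run:
```python
from h import *
R=ori(np.radians(107.7))
T=np.array([.503,-.2415,.08])
move_l(T,R); s=sense(); e=T-s["position"];print("err",e)
T2=np.array([.503,-.2415,.033])
print(move_l(T2+e*[1,1,0],feed=.08,until_force=8)); s=sense();print(s["position"],s["wrist_force"])
command_gripper(.02,60); s=sense();print(s["finger_gap"],s["position"],s["wrist_force"],s["time_s"])
```

```text
err [-0.0008058   0.00015395 -0.00075361]
False
[ 0.50235677 -0.2414074   0.03295167] [-0.15354886  0.59553967  0.14211591]
0.02501728572473475 [ 0.50264648 -0.24151901  0.03347312] [-0.91777914  0.60773129  3.53122892] 3.625
```

Run:
```python
from h import *
s=sense();p=s["position"]
move_l([p[0],p[1],.16],feed=.1); sleep(.2)
s,_,d=shot("wrist","w2");print(s["position"],s["wrist_force"],s["finger_gap"])
shot("side","s2");crop("side0",240,220,400,320,5);crop("s2",220,130,420,290,4);crop("w2",200,0,360,200,3)
```

```text
[ 0.50243395 -0.24142657  0.15949738] [ 1.01718329 -0.07719801 -0.95341173] 0.02494995864121501
```

View pics/w2_c200_0.png

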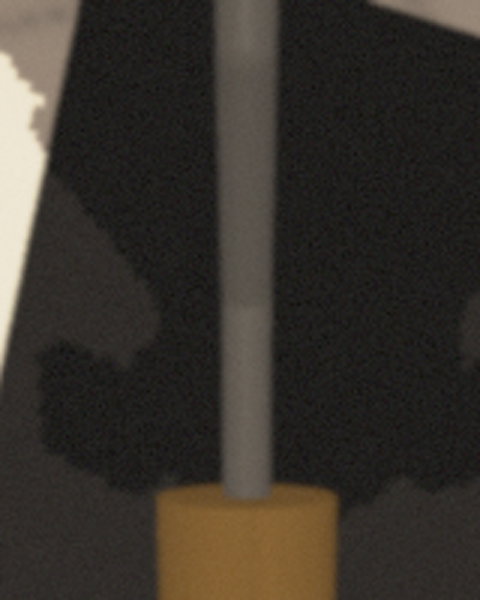

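View pics/s2_c220_130.png

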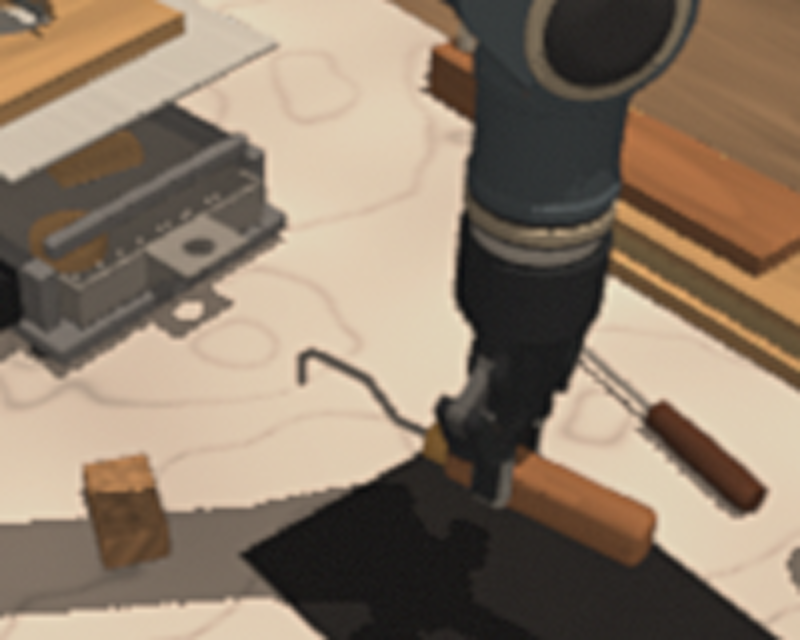

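Run:
```python
from h import *
s=sense();S=cam("side");C=cam("wrist",s);P=s["position"];Y=s["tcp_rot"][:,1];Z=s["tcp_rot"][:,2]
print("hole side",ray(S,270.75,191.5,.07))
t=ray(S,295.75,225,.134);print("tip",t)
print("tool y,z of tip",(t-P)@Y,(t-P)@Z)
f=ray(C,200+247/3,487/3,.129+.0255);print("ferr top",(f-P)@Y,(f-P)@Z)
b=ray(C,200+245/3,0,.129+.037);print("neck at top of picture",(b-P)@Y,(b-P)@Z)
for x in (250,375,303): pass
```

```text
hole side [0.53825021 0.11583948 0.07      ]
tip [ 0.46472731 -0.10660676  0.134     ]
tool y,z of tip 0.1399606523320752 0.0050032465705498975
ferr top 0.05011204245502083 -0.0005628770804798354
neck at top of picture 0.09823149294678424 -0.00073124413109168
```

Run:
```python
from h import *
R=ori(np.radians(100.6));Y=R[:,1]
T=np.array([.5338,.1188,0])-.1415*Y;T[2]=.0955+.0305
move_l(T+[0,0,.035],R,feed=.15);move_l(T,R,feed=.1);sleep(.2)
s=sense();print(T,s["position"],s["tcp_rot"][:,1],s["time_s"])
for n in("wrist","side","scene"): shot(n,n+"3")
crop("side3",220,130,420,290,4);crop("wrist3",180,0,380,150,4);crop("scene3",210,180,370,300,5)
```

```text
[ 0.55982912 -0.02028535  0.126     ] [ 0.56036403 -0.02031402  0.12671937] [-1.83835515e-01  9.82956990e-01 -2.42403085e-04] 7.7167
```

View pics/side3_c220_130.png

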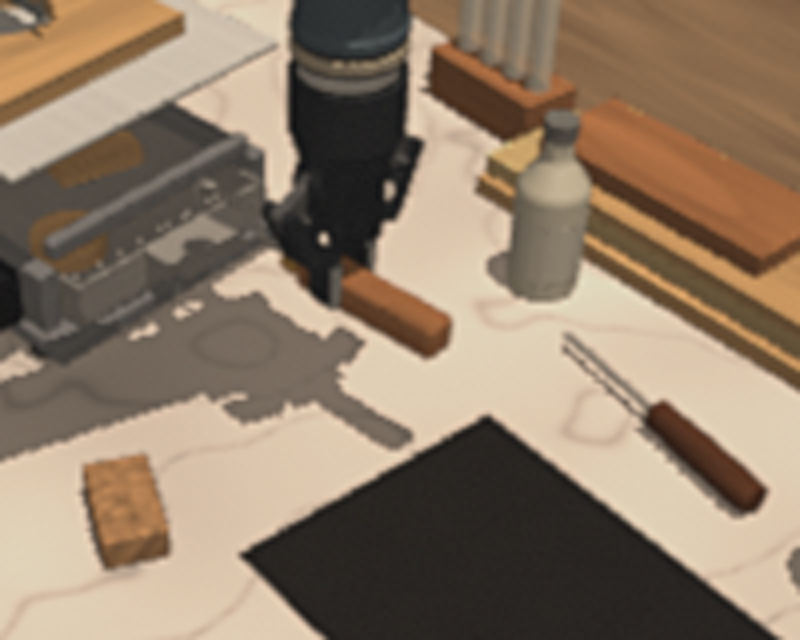

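View pics/wrist3_c180_0.png

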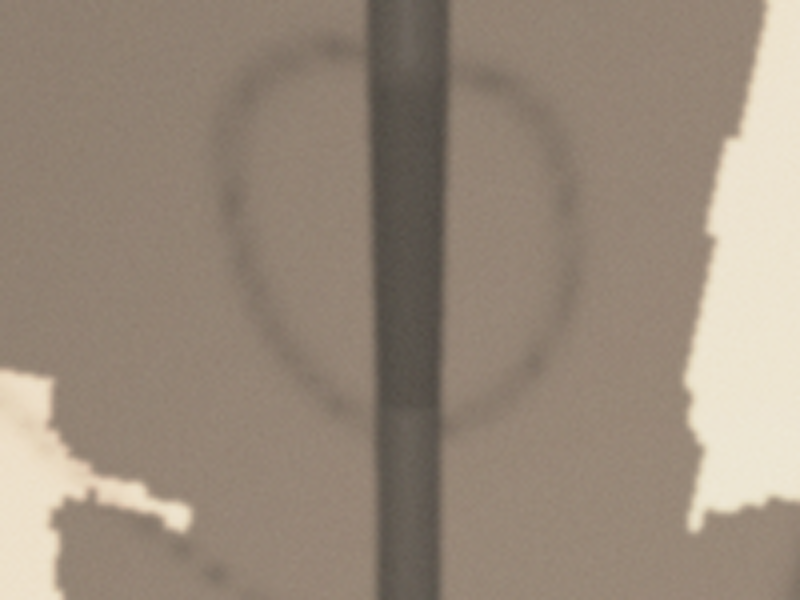

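View pics/scene3_c210_180.png

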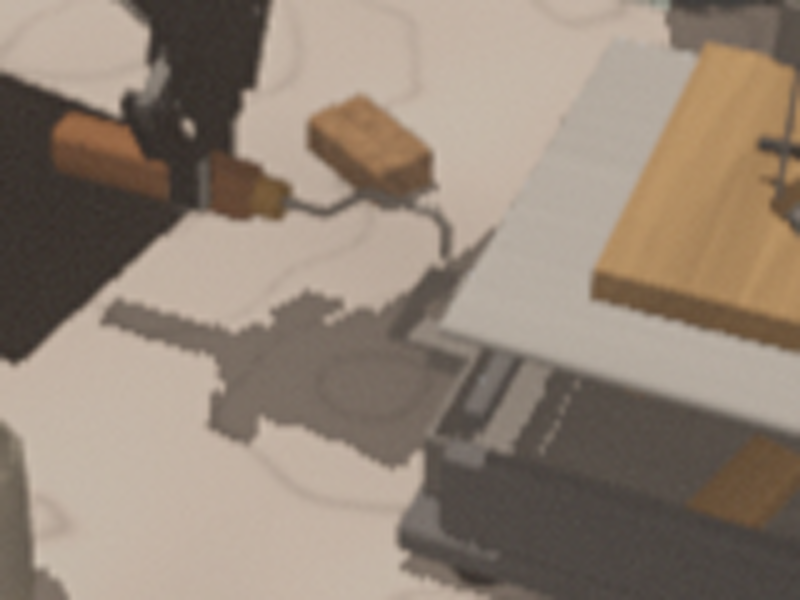

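Run:
```python
from h import *
S=cam("scene");s=sense();P=s["position"]
tz=P[2]-.0305+.005; print("tipz",tz-0.0, "want xy", P+.1415*s["tcp_rot"][:,1])
print("tip scene",ray(S,299,231.6,P[2]-.0255-.0))
print("tab scene",ray(S,296,233.6,.07),ray(S,288,247,.07),"hole left", ray(S,295,242.4,.07))
print(np.array([.5077,.0923]),np.array([.5688,.1037]))
```

```text
tipz 0.10096685206124462 want xy [0.53407059 0.11880421 0.1264443 ]
tip scene [0.53453512 0.11849516 0.10096685]
tab scene [0.51292135 0.09734638 0.07      ] [0.57092585 0.10934608 0.07      ] hole left [0.54513985 0.1143977  0.07      ]
[0.5077 0.0923] [0.5688 0.1037]
```

Run:
```python
from h import *
R=ori(np.radians(100.6))
move_l([.61,.0,.24],R,feed=.2);sleep(.3)
s,_,d=shot("wrist","w4");print(s["position"],s["time_s"]);crop("w4",100,0,300,150,4)
```

```text
[ 6.09444552e-01 -2.37158308e-04  2.39148106e-01] 8.95
```

View pics/w4.png

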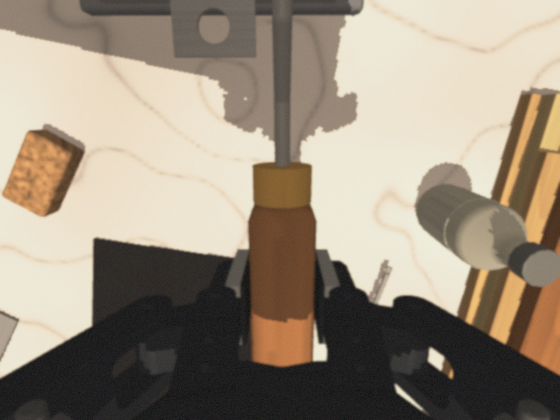

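View pics/w4_c100_0.png

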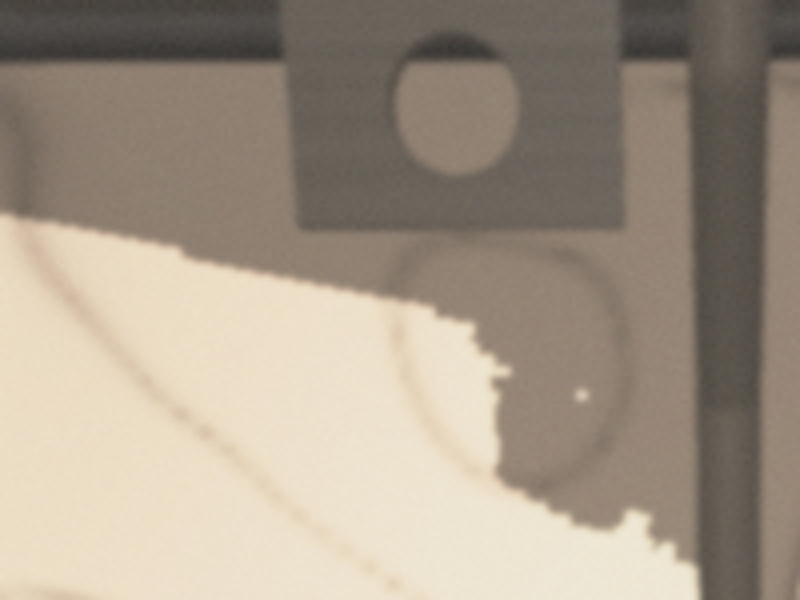

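Run:
```python
from h import *
s=sense();C=cam("wrist",s)
g=lambda x,y:ray(C,100+x/4,y/4,.07)
h=g(456,104);a=g(297,229);b=g(625,229);v=b-a
print(h,a,b,np.linalg.norm(v),np.degrees(np.arctan2(v[1],v[0])),(a+b)/2+.021*np.array([-v[1],v[0],0])/np.linalg.norm(v))
```

```text
[0.53440781 0.11903594 0.07      ] [0.5074136  0.09195407 0.07      ] [0.56907162 0.10340856 0.07      ] 0.06271297521281813 10.524123342129096 [0.53440697 0.11832805 0.07      ]
```

Run:
```python
from h import *
R=ori(np.radians(100.6));Y=R[:,1]
T=np.array([.5350,.1193,0])-.1415*Y;T[2]=.126
move_l(T+[0,-.0,.04],R,feed=.2);move_l(T,R,feed=.12);sleep(.2)
s=sense();e=(T-s["position"])*[1,1,0];print(e)
T[2]=.0755
print(move_l(T+e,R,feed=.06,until_force=4)); sleep(.2)
s=sense();print(s["position"],s["wrist_force"],s["finger_gap"],s["time_s"])
shot("scene","sc5");crop("sc5",210,180,370,300,5);shot("side","s5");crop("s5",220,130,420,290,4)
```

```text
[-0.00081092 -0.0001009  -0.        ]
False
[ 0.56049701 -0.01991726  0.07592742] [ 0.12436242 -1.25719554 -1.15568813] 0.024684530618083816 11.4833
```

View pics/sc5_c210_180.png

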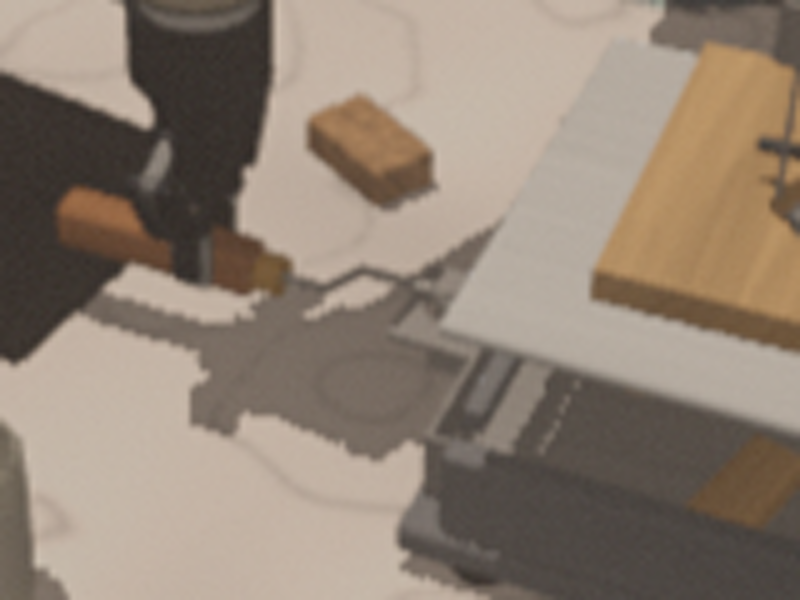

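View pics/s5_c220_130.png

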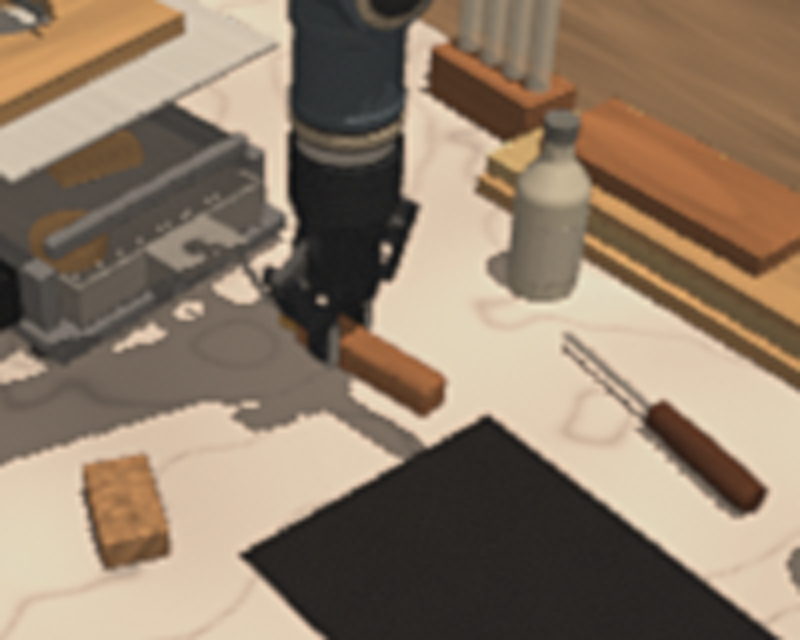

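Run:
```python
from h import *
s=sense();R=ori(np.radians(100.6));Y=R[:,1];P=s["position"].copy()
T=P.copy();T[2]=.0755
r=move_l(T-.09*Y,R,feed=.06,until_force=14);s=sense();print(r,(s["position"]-P)@Y,s["wrist_force"],s["time_s"])
if not r:
    r=move_l(T-.14*Y,R,feed=.04,until_force=9);s=sense();print(r,(s["position"]-P)@Y,s["wrist_force"],s["position"],s["time_s"])
shot("scene","sc6");crop("sc6",170,160,350,300,4);shot("side","s6");crop("s6",220,130,420,290,4)
```

```text
False -0.09015228754803707 [-0.57562404  1.20252282 -1.37956777] 13.2333
True -0.12632250143949175 [ 0.01552811  0.8226119  -0.50378617] [ 0.58294621 -0.14418619  0.07465108] 14.125
```

View pics/sc6_c170_160.png

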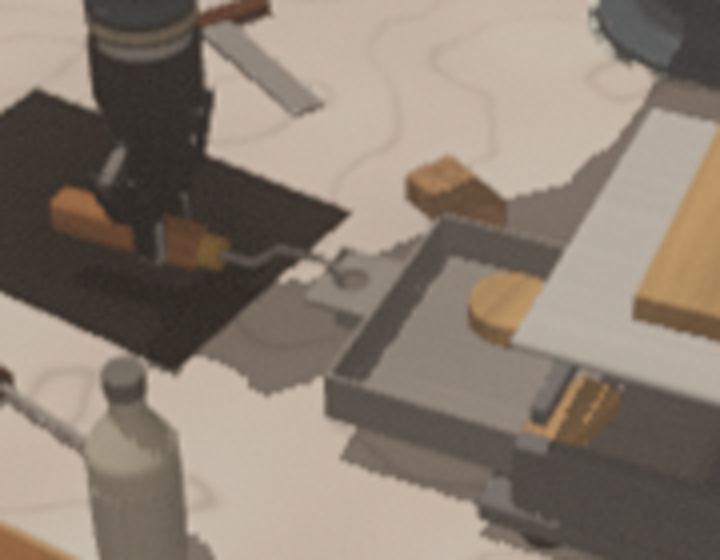

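View pics/s6_c220_130.png

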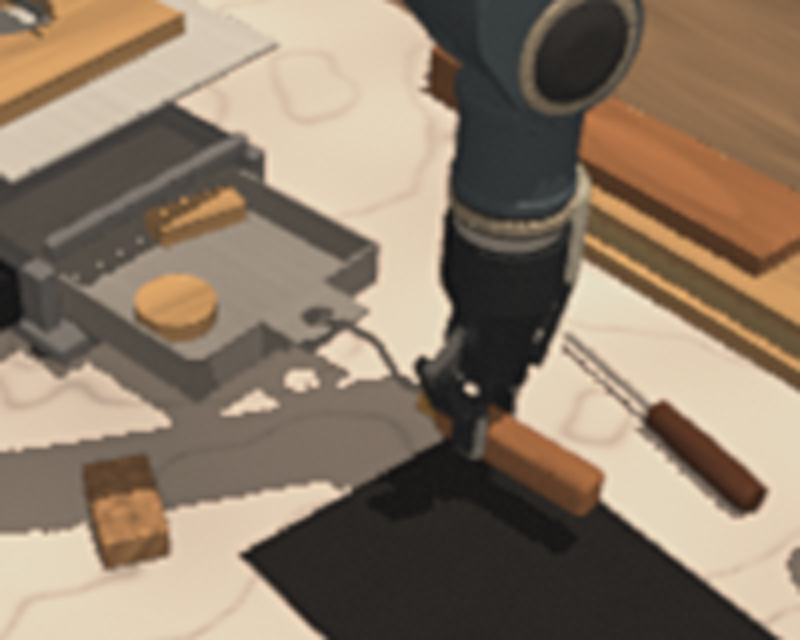

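Run:
```python
from h import *
S=cam("side");h0=ray(S,270.75,191.5,.07);h1=ray(S,220+318/4,130+317/4,.07);print(h0,h1,np.linalg.norm(h1-h0))
s=sense();R=ori(np.radians(100.6));Y=R[:,1];P=s["position"].copy()
r=move_l(P-.012*Y,R,feed=.02,until_force=10);s=sense();print(r,(s["position"]-P)@Y,s["wrist_force"],s["position"],s["time_s"])
shot("side","s7");crop("s7",220,130,420,290,4)
```

```text
[0.53825021 0.11583948 0.07      ] [ 5.56997601e-01 -5.27204130e-04  7.00000000e-02] 0.11786717140716266
True -0.0003046459274730286 [-0.28288266 -0.43110993 -0.73684336] [ 0.58226833 -0.14432541  0.07313757] 14.65
```

View pics/s7_c220_130.png

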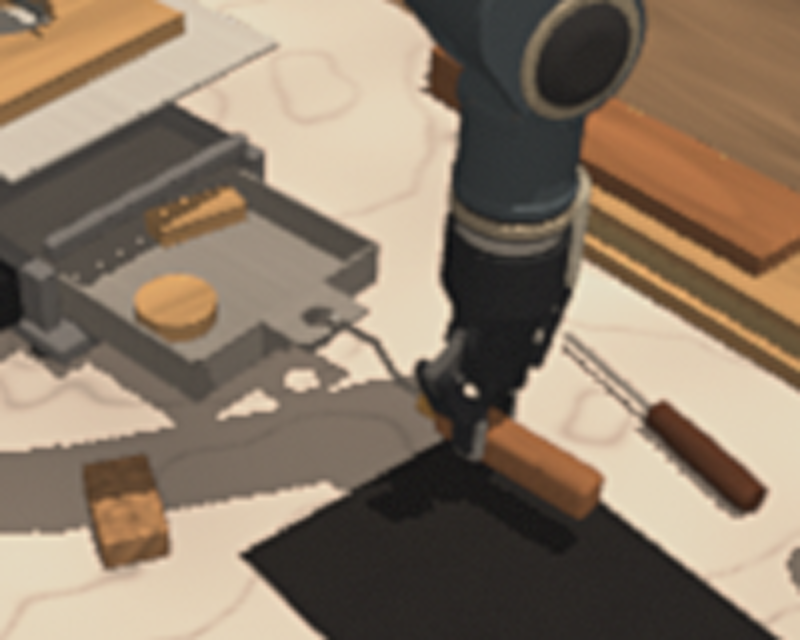

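Run:
```python
from h import *
s=sense();R=ori(np.radians(100.6));Y=R[:,1];P=s["position"].copy()
move_l(P+.007*Y,R,feed=.05)
r=move_l(P+.007*Y+[0,0,.08],R,feed=.08,until_force=6);s=sense();print(r,s["position"],s["wrist_force"],s["time_s"])
shot("side","s8");crop("s8",220,130,420,290,4)
```

```text
False [ 0.58033733 -0.13737447  0.1522427 ] [ 1.62968273 -1.06710171 -0.86939297] 16.1333
```

View pics/s8_c220_130.png

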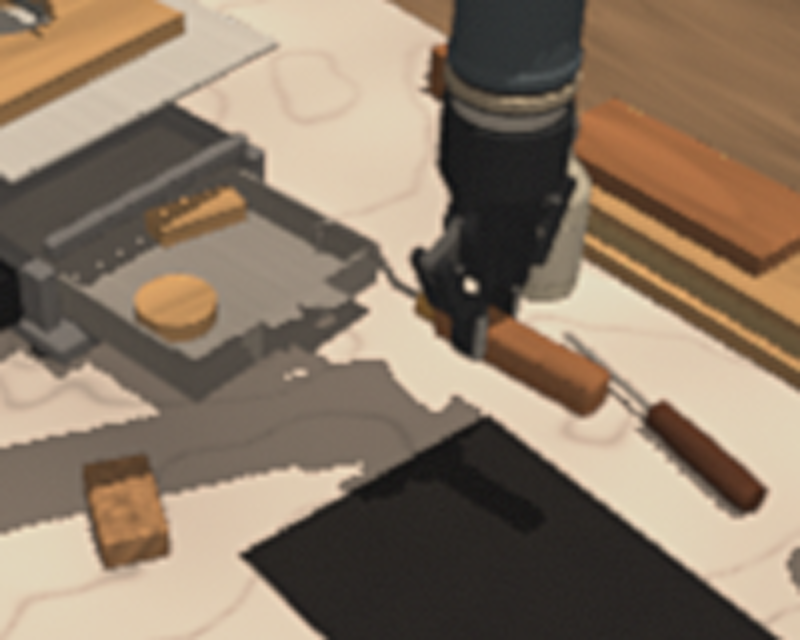

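Unhooked: the tip is clear above the tray and the tray is still out. Next I lay the hook back on the mat, slightly farther in than where it was.

Run:
```python
from h import *
R=ori(np.radians(105))
T=np.array([.515,-.25,.152]);s=sense()
move_l(s["position"]-[0,.06,-.01],feed=.15)
move_l(T,R,feed=.15);move_l([.515,-.25,.06],R,feed=.12);sleep(.2)
shot("side","s9");crop("s9",220,170,420,320,4)
r=move_l([.515,-.25,.0325],R,feed=.025,until_force=3);sleep(.2);s=sense();print(r,s["position"],s["wrist_force"],s["time_s"])
shot("side","s10");crop("s10",220,170,420,320,4)
```

```text
True [ 0.51480527 -0.24990504  0.0334998 ] [-0.39505568 -0.334303    5.38757463] 19.8083
```

View pics/s10_c220_170.png

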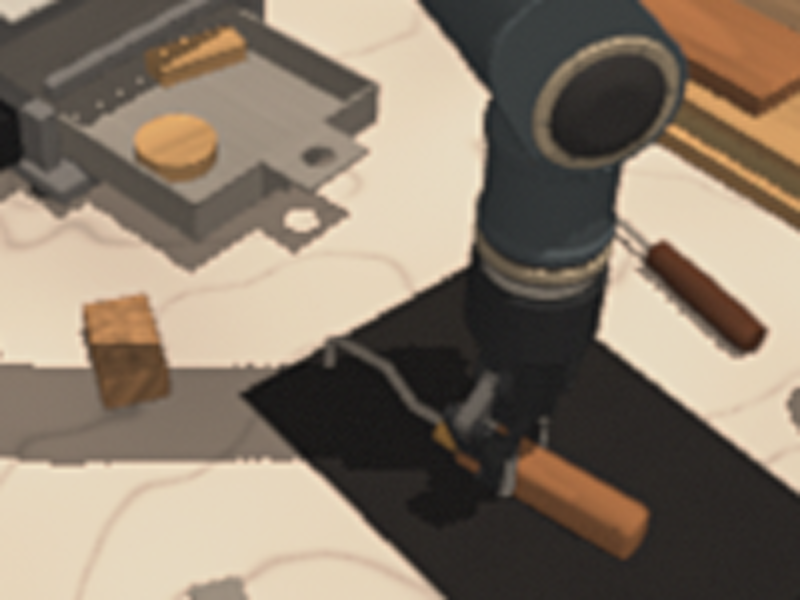

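Run:
```python
from h import *
command_gripper(.05);sleep(.2);s=sense();print(s["finger_gap"],s["wrist_force"])
P=s["position"];move_l([P[0],P[1],.1],feed=.06);command_gripper(.085);move_l([P[0],P[1],.22],feed=.15);sleep(.4)
shot("side","s11");shot("scene","sc11");print(sense()["time_s"],sense()["wrist_force"])
```

```text
0.04989864591656249 [-0.0718912  -0.6159805   0.15162148]
23.5917 [-0.81963453  0.08344674 -0.64708095]
```

View pics/s11.png

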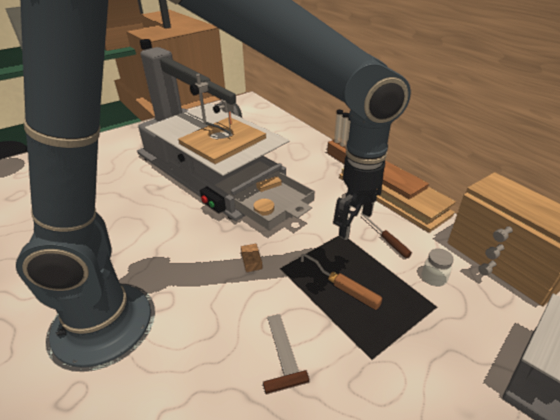

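View pics/sc11.png

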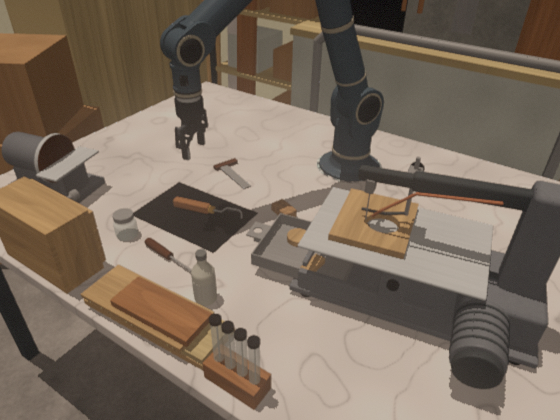

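The hook lies on the mat: in the side view its butt is near (380,300) and its tip near (302,258). The tray is out with both offcuts in it, and the bystanders look unmoved.

Run:
```python
from h import *
finish_job()
```

```text
the job is handed in; nothing more can be done
```

I hooked the tray's pull tab, drew the tray out to its stop, unhooked it and laid the hook back on the mat. The job was handed in after about 24 s of the 48 s allowed, and no verdict was reported.

- **Tray:** It stopped firmly; a second pull moved the hand only 0.3 mm before the force limit tripped. The side camera showed the finger hole had travelled about 118 mm.
- **Offcuts:** The final pictures show both the disc and the strip lying in the tray.
- **Hook:** It touched the mat at the same hand height as when I picked it up, then I opened the gripper and lifted away. The final pictures show it lying flat on the mat with the hand clear of it.
- **Rest of the bench:** The board, sanding block, glue, jar, screwdriver and square looked unmoved. I compared them by eye only and did not measure them.

**Disagreement:** The cameras placed the finger hole 4–6 mm apart. I relied on the two matching wrist-camera views, and the tip went in with no contact force.

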